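# Put the washed biscuit cutters away in the storage rack

### The arm

A 6-joint arm with a two-finger parallel gripper is mounted at the origin on the work surface. World frame = base frame: x ahead of the robot, y to its left, z up, the work surface at z = 0. Lengths are in m, angles in rad, forces in N, time in s.
With the tool pointing down it reaches from about 0.425 to 0.95 m from the base axis. Payload 3.5 kg.
Tool frame: the origin (TCP) lies between the finger pads; the fingertips stand 19 mm ahead of it and the grasp point (between the pads) is the TCP; z points along the fingers, y is the line along which they close (so a half turn about z gives the same grasp; the last joint's range is limited). The gripper opens to 85 mm and grips with 20 to 120 N. Pads are 22 mm wide; open, the fingers measure 114 mm over their backs; the gripper's body (76 mm by 85 mm) begins 54 mm behind the grasp point. The pads swing forward as they close: fully open they stand 13 mm farther back than shut.
Start: joints at [-0.15, 0.286, 1.577, -0, 1.279, -0.15], TCP at [0.675, 0, 0.25] pointing down, gripper open.
Joint ranges: [-2.77, 2.77], [-0.9, 2.22], [0.21, 2.48], [-1.53, 4.67], [0.24, 2.81], [-2.84, 2.84]. Speed limits (rad/s): [2.79, 2.79, 3.14, 3.14, 3.14, 3.14].

### API

Orientations are given as a unit quaternion [x, y, z, w].
In Python, from plant import get_state, cams, ctrl gives the robot as it stands. The module is installed in compiled form; this text tells all that it offers.
- The arm moves only by the tool jog_arm, never from a script. Its argument "deltas" is text: rows parted by semicolons, each of 6 numbers parted by spaces: the shift along the world's x, y, z normalised to -1 to 1, where 1 is 0.02 m, then the turn, a rotation vector about the world's x, y, z normalised to -1 to 1, where 1 is 0.1 rad. In form: x y z ax ay az; .... A call has 1 to 20 rows; each row shifts and turns the commanded pose from where the row before left it; what a row does not reach is not made up. A row lasts 1/8 s, in which the tool goes at most 62.5 mm and 10.7 degrees, less where a joint would pass 70% of its speed; a pose out of reach is approached as far as the arm can. A call with a number of a shift or a turn outside -1 to 1 is refused whole. A call with a gripper value outside its range is refused whole. "gripper" is the opening, from 0 (shut) to 1 (fully open), set as the call begins (left out, the last holds). The fingers move at their own pace and stop on an object; "squeeze" is the grip in N (left out, the last holds). Time passes only in rows, so rows that do not move let the fingers close. It gives the time, the measured TCP pose, the force, the opening and the grip force at its end, in the units of the state.
- get_state(): the state, without advancing time (a new reading comes with each control period).
- cams.read_camera(name): name is "scene" or "side" or "wrist"; returns a dict with "color" (400x640x3 uint8, blue, green, red), "vfov" (degrees; the focal length in pixels is half the picture's height over the tangent of half this angle, whatever the lens; pixels are square), "cx", "cy" (the principal point, pixels), "distortion" ([k1, k2, p1, p2, k3] as OpenCV has them; the pictures are not rectified), "rvec" (rotation vector, rad) and "tvec" (3), from world to camera coordinates, as OpenCV has them. Camera axes: x right, y down, z forward; pixel columns grow to the right and rows downward; lengths in m; the calibration is good to about 2 mm. A picture is of the moment at which its call begins. There is no depth.
- ctrl.sign_off(): hands the job in; it is judged then, once.
The state is a dict: "time": time; "qpos": joint angles; "dq": joint speeds; "joint_efforts": joint torques, N m; "eef_pos": TCP position; "tcp_rot": TCP orientation; "contact_force": force on the tool from outside, world axes, zero at the start; "wrist_torque": the same for the moment, N m; "opening": opening from 0.0 (shut) to 1.0 (fully open); "finger_force": force on a finger pad.
Only numpy, scipy, OpenCV 4.12 (cv2) and the standard library are available. Lean on these libraries where they do the work, as an engineer would, in place of code of your own. Each camera call takes 0.05 s, during which the arm holds its last target. There are 200 camera calls.

### The job

Put the four washed plain-edged biscuit cutters away: move each one from its place in the row on the wire draining rack to the pocket of the white storage rack that is cut to its own outline and size, standing upright and fully down on the pocket floor. Leave the sugar dredger on the draining rack and the fluted cutter that is already put away where they stand.

Things in the scene. Friction and masses are not known exactly. Their poses are not given: they have to be found in the camera images.
- cutter_large_round: Loose biscuit cutter: steel shell 30 mm high, plain round, 66 mm across; black upright grip in the middle, its head 24 mm thick along x, 38 mm long along y, 40 to 72 mm above the underside (pinch it along x). About 0.2 kg. Origin: centre of underside, z up. Starts on the draining rack's deck (22 mm above the table), in a row of five things 92 mm apart with 18 mm wire dividers.
- cutter_small_round: Loose biscuit cutter: steel shell 30 mm high, plain round, 42 mm across; black upright grip in the middle, its head 24 mm thick along x, 38 mm long along y, 40 to 72 mm above the underside (pinch it along x). About 0.2 kg. Origin: centre of underside, z up. Starts on the draining rack's deck (22 mm above the table), in a row of five things 92 mm apart with 18 mm wire dividers.
- cutter_square: Loose biscuit cutter: steel shell 30 mm high, square, 56 x 56 mm; black upright grip in the middle, its head 24 mm thick along x, 38 mm long along y, 40 to 72 mm above the underside (pinch it along x). About 0.2 kg. Origin: centre of underside, z up. Starts on the draining rack's deck (22 mm above the table), in a row of five things 92 mm apart with 18 mm wire dividers.
- cutter_finger: Loose biscuit cutter: steel shell 30 mm high, oblong, 32 mm along x, 74 mm along y; black upright grip in the middle, its head 24 mm thick along x, 38 mm long along y, 40 to 72 mm above the underside (pinch it along x). About 0.2 kg. Origin: centre of underside, z up. Starts on the draining rack's deck (22 mm above the table), in a row of five things 92 mm apart with 18 mm wire dividers.
- pocket_large_round: Fixed white block of the storage rack, 98 mm along x, 104 mm along y, 22 mm high, with a round pocket 82 mm across, 14 mm deep, floor dark (8 mm above the origin). Takes cutter_large_round with 8 mm to spare all round, x to x, y to y. Origin: centre of underside, 3 mm above the table. One of five blocks in a row, 107 mm apart, in any order.
- pocket_small_round: Fixed white block of the storage rack, 98 mm along x, 104 mm along y, 22 mm high, with a round pocket 58 mm across, 14 mm deep, floor dark (8 mm above the origin). Takes cutter_small_round with 8 mm to spare all round, x to x, y to y. Origin: centre of underside, 3 mm above the table. One of five blocks in a row, 107 mm apart, in any order.
- pocket_square: Fixed white block of the storage rack, 98 mm along x, 104 mm along y, 22 mm high, with a square pocket 72 x 72 mm, sides along x and y, 14 mm deep, floor dark (8 mm above the origin). Takes cutter_square with 8 mm to spare all round, x to x, y to y. Origin: centre of underside, 3 mm above the table. One of five blocks in a row, 107 mm apart, in any order.
- pocket_finger: Fixed white block of the storage rack, 98 mm along x, 104 mm along y, 22 mm high, with an oblong pocket 48 mm along x and 90 mm along y, 14 mm deep, floor dark (8 mm above the origin). Takes cutter_finger with 8 mm to spare all round, x to x, y to y. Origin: centre of underside, 3 mm above the table. One of five blocks in a row, 107 mm apart, in any order.
- dredger: Steel sugar dredger with a domed perforated top, 62 mm across, 86 mm high, standing loose in the row on the draining rack between or beside the cutters; not part of the job. Origin: centre of the underside.
- cutter_fluted: Round cutter with a fluted edge, about 79 mm across, same height and grip as the others, already put away: it stands loose in its own round pocket (88 mm across) in the storage rack's row. Not to be moved. Origin: centre of the underside.

How it is judged:
At the end, for the whole second after the job is handed in: Each of the four cutters stands upright (within 0.08 rad) and at rest on the floor of its own pocket (underside within 3.5 mm of the floor, centre within 13 mm of the pocket's centre); the dredger and the fluted cutter are within 20 mm of where they stood (horizontal distance between cutter_large_round and pocket_large_round below 0.013 m and z of cutter_large_round in the frame of pocket_large_round between 0.004 and 0.0115 m and angle between each of cutter_large_round, cutter_small_round, cutter_square, cutter_finger's own z axis and vertical below 0.08 rad and linear speed of each of cutter_large_round, cutter_small_round, cutter_square, cutter_finger below 0.02 m/s and horizontal distance between cutter_small_round and pocket_small_round below 0.013 m and z of cutter_small_round in the frame of pocket_small_round between 0.004 and 0.0115 m and horizontal distance between cutter_square and pocket_square below 0.013 m and z of cutter_square in the frame of pocket_square between 0.004 and 0.0115 m and horizontal distance between cutter_finger and pocket_finger below 0.013 m and z of cutter_finger in the frame of pocket_finger between 0.004 and 0.0115 m and distance of each of dredger, cutter_fluted from where it was at the start of the episode below 0.02 m); the robot touches nothing.
It fails at once if the sugar dredger is shifted by more than 20 mm or tipped (distance of dredger from where it was at the start of the episode above 0.02 m or angle between dredger's own z axis and vertical above 0.4 rad).
It fails at once if the fluted cutter already put away is shifted by more than 20 mm or tipped (distance of cutter_fluted from where it was at the start of the episode above 0.02 m or angle between cutter_fluted's own z axis and vertical above 0.4 rad).
It also fails if it takes over 99 s, if anything falls off the work surface, if the arm or the gripper's body presses on something with over 40 N, if the wrist force passes 120 N, or if a joint passes its speed limit or range.

## Working session

There is one attempt and no reset: what is moved stays moved. The work goes in short steps, Python scripts to look and compute and a tool call to move; the robot and the scene stay as the last step left them, time stands still between calls to the robot, and variables do not carry over. Pictures are saved under pics/ and viewed, at most 14 in all, crops included, and the job is handed in when it is done.

Besides the shell and the picture viewer there is one more tool, called after "Request:" in YAML: its name, and indented under it one key for each argument. jog_arm: Moves the arm, as the interface text tells. Its arguments: {"type":"object","properties":{"deltas":{"type":"string"},"gripper":{"type":"number"},"squeeze":{"type":"number"}},"required":["deltas"]}

```bash
mkdir -p pics; cat > h.py <<'E'
import numpy as np, cv2
from plant import get_state, cams, ctrl
def grab(n,save=None):
    c=cams.read_camera(n); c['color']=np.asarray(c['color'])
    if save: cv2.imwrite('pics/'+save,c['color'])
    f=200/np.tan(np.radians(c['vfov'])/2)
    c['K']=np.array([[f,0,c['cx']],[0,f,c['cy']],[0,0,1.]]); c['D']=np.array(c['distortion'],float)
    c['R']=cv2.Rodrigues(np.array(c['rvec'],float))[0]; c['t']=np.array(c['tvec'],float).ravel()
    c['C']=-c['R'].T@c['t']; return c
def ray(c,uv):
    p=cv2.undistortPoints(np.array(uv,float).reshape(-1,1,2),c['K'],c['D']).reshape(-1,2)
    return np.c_[p,np.ones(len(p))]@c['R']
def plane(c,uv,z):
    d=ray(c,uv); return c['C']+d*((z-c['C'][2])/d[:,2])[:,None]
def proj(c,P): return cv2.projectPoints(np.array(P,float).reshape(-1,1,3),np.array(c['rvec'],float),c['t'],c['K'],c['D'])[0].reshape(-1,2)
def tri(cs,uvs):
    A=np.zeros((3,3));b=np.zeros(3)
    for c,u in zip(cs,uvs):
        d=ray(c,u)[0];d/=np.linalg.norm(d);M=np.eye(3)-np.outer(d,d);A+=M;b+=M@c['C']
    return np.linalg.solve(A,b)
E
python3 - <<'E'
from h import *
for n in('scene','side','wrist'):
    c=grab(n,n+'0.png');print(n,c['C'].round(3),c['vfov'],c['R'][2].round(2),c['D'])
print(get_state())
a=[cv2.imread(f'pics/{n}0.png') for n in('scene','side')]
E
```

```text
scene [1.076 0.099 0.7  ] 57.67028102284799 [-0.62 -0.09 -0.78] [-0.05597338  0.          0.          0.          0.        ]
side [ 0.273 -0.662  0.744] 42.879979743068034 [ 0.29  0.67 -0.68] [-0.11957222  0.          0.          0.          0.        ]
wrist [0.674 0.08  0.371] 65.39221073672778 [-0.   -0.32 -0.95] [-0.01334954  0.          0.          0.          0.        ]
{'time': 0.15, 'qpos': array([-1.50049540e-01,  2.87009454e-01,  1.57786502e+00, -3.43557132e-06,
        1.27862677e+00, -1.50012011e-01]), 'dq': array([-1.89341804e-03, -1.62101409e-03, -4.92302028e-03, -8.76544583e-05,
        3.41723129e-04,  9.87155594e-04]), 'joint_efforts': array([ 7.91554030e-04, -4.06602967e+01, -2.93140125e+01, -8.94972595e-05,
        3.96185191e-03, -2.97825103e-06]), 'eef_pos': array([6.74508019e-01, 6.97675039e-05, 2.49220222e-01]), 'tcp_rot': array([ 7.07119377e-01,  7.07093541e-01, -5.67671095e-04, -7.67090474e-04]), 'contact_force': array([-0.25242386, -0.50023188,  0.5674237 ]), 'wrist_torque': array([ 0.04041606,  0.00400087, -0.04037893]), 'finger_force': 0.0, 'opening': 1.0036755848585284}
```

View pics/scene0.png

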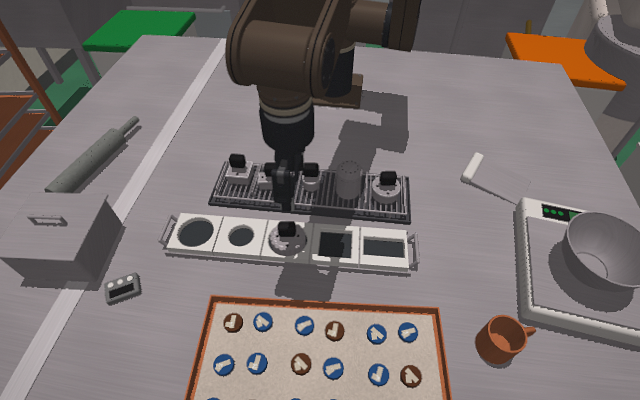

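View pics/side0.png

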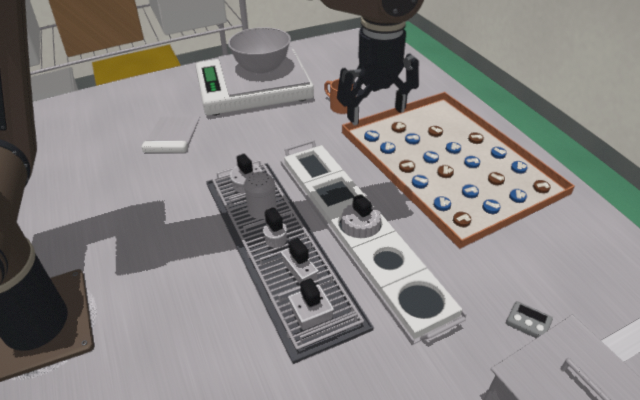

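View pics/wrist0.png

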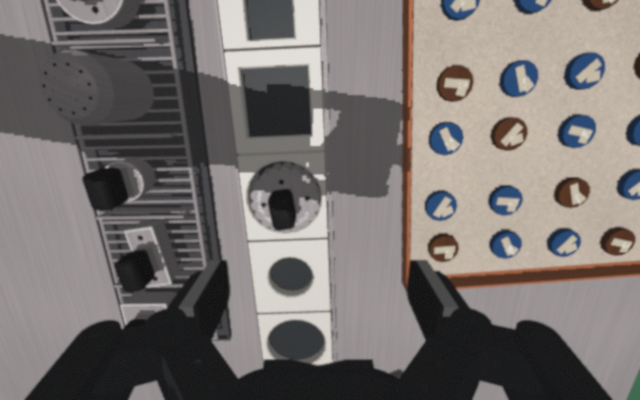

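The scene and side views show the draining row by y: square (scene 237,170), finger (268,178), small round (310,178), dredger (348,180), large round (387,186). The pockets in the same order are large round (195,232), small round (240,236), fluted (287,236), square (334,245) and finger (384,247). The wrist view is aligned with image right = +x and up = +y.

```bash
cat > m.py <<'E'
from h import *
def blobs(c,lo,hi,box,amin=40):
    h=cv2.cvtColor(c['color'],cv2.COLOR_BGR2HSV); g=cv2.cvtColor(c['color'],cv2.COLOR_BGR2GRAY)
    m=((g>=lo)&(g<=hi)).astype('u1'); k=np.zeros_like(m);x0,y0,x1,y1=box;k[y0:y1,x0:x1]=1
    m=cv2.morphologyEx(m*k,cv2.MORPH_OPEN,np.ones((3,3)))
    n,_,s,ce=cv2.connectedComponentsWithStats(m)
    return [(ce[i].round(1),s[i]) for i in range(1,n) if s[i,4]>amin]
E
python3 - <<'E'
from m import *
B={'scene':(160,140,430,280),'side':(205,140,470,345),'wrist':(0,0,345,400)}
for n in B:
    c=grab(n)
    print(n,'black');[print(*b) for b in blobs(c,0,32,B[n])]
    print('dark');[print(*b) for b in blobs(c,33,85,B[n],150)]
    for z in(.025,):print(n,plane(c,{'scene':[(195,232),(384,247)],'side':[(420,300),(312,163)],'wrist':[(297,340),(270,17)]}[n],z).round(3))
    x0,y0,x1,y1=B[n]; cv2.imwrite(f'pics/z{n}.png',cv2.resize(c['color'][y0:y1,x0:x1],None,fx=2.2,fy=2.2))
a=cv2.imread('pics/zscene.png');b=cv2.imread('pics/zside.png');print(a.shape,b.shape)
E
```

```text
scene black
[289.  167.7] [ 266  140   52   71 1522]
[237.  162.1] [230 156  15  12 140]
[267.5 171.1] [265 167   6   9  49]
[388.3 179.3] [380 172  17  13 148]
[287.9 230.4] [279 222  17  15 173]
dark
[347.3 185.7] [ 291  140  120   85 4937]
[280.7 171.2] [271 159  18  25 235]
[237.3 184.2] [216 167  40  30 489]
[262.4 190. ] [250 183  23  16 217]
[385.8 201.8] [371 192  31  20 393]
[246.1 204. ] [210 197  72  15 620]
[195.6 232.9] [179 221  34  25 670]
[292.5 242.7] [271 225  36  31 496]
[240.8 236.5] [229 228  24  18 331]
[346.3 245.2] [341 234  11  24 205]
[383.3 247.9] [364 239  40  18 592]
[314.3 271.2] [ 262  262  130   18 1050]
scene [[ 0.646 -0.243  0.025]
 [ 0.627  0.184  0.025]]
side black
[244.4 165.4] [238 158  14  15 142]
[361.1 206.6] [353 196  18  20 212]
[273.9 222.3] [266 213  16  18 174]
[298.7 254.4] [290 245  18  18 186]
[310.3 297.1] [301 287  19  19 188]
dark
[412.8 197.5] [353 140 117 107 887]
[312.9 165.4] [301 156  25  20 312]
[229.  224.3] [207 181  43  89 626]
[334.8 193.4] [318 182  36  24 528]
[299.  215.2] [288 199  23  34 169]
[241.1 216.2] [231 206  2
[... 573 characters left out ...]
27703]
[268.5  18. ] [ 245    0   47   39 1662]
[118.4  36.4] [ 58  33 110  10 557]
[276.2 102.1] [ 242   68   69   69 4304]
[336.1 146.5] [ 326   92   19  100 1454]
[285.3 180.5] [ 249  161   71   52 1741]
[126.2 178.6] [111 164  26  33 359]
[ 99.  193.8] [ 92 182  15  25 226]
[148.7 209.3] [102 202  93  17 956]
[281.8 218.4] [273 211  17  18 211]
[170.5 245.8] [ 105  219   97   65 2022]
[151.2 255.5] [137 243  25  28 310]
[290.1 274.2] [ 270  258   41   33 1060]
[153.5 294.6] [123 287  58  19 714]
[223.7 325.9] [215 309  16  30 319]
[295.6 340.2] [ 269  321   55   42 1701]
[170.1 379. ] [161 361  22  39 238]
wrist [[ 0.645 -0.239  0.025]
 [ 0.626  0.155  0.025]]
(308, 594, 3) (451, 583, 3)
```

View pics/zside.png

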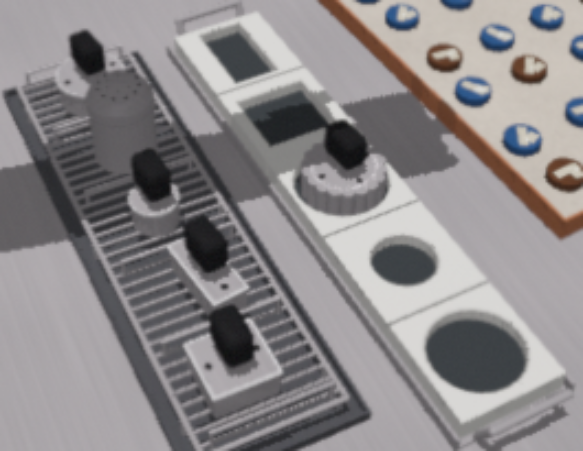

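The side zoom shows the five heads clear of each other, with each cutter at its own yaw: the square and finger are turned a little. I'm moving the wrist camera up for two clean views from above.

Request:
jog_arm:
  deltas: "-1 -1 1 0 0 0;-1 -1 1 0 0 0;-1 -1 1 0 0 0;-1 -1 1 0 0 0;-1 -1 1 0 0 0;0 -1 1 0 0 0;0 -1 0 0 0 0;0 0 0 0 0 0;0 0 0 0 0 0;0 0 0 0 0 0"
  gripper: 1

```text
time: 1.55
eef_pos: [0.575, -0.1393, 0.3692]
tcp_rot: [0.707, 0.707, -0.0, -0.001]
contact_force: [-0.0, 0.1, -0.4]
opening: 0.997
finger_force: 0.0
```

```bash
cat > s.py <<'E'
from h import *; import sys,pickle
c=grab('wrist',sys.argv[1]+'.png'); pickle.dump(c,open(sys.argv[1]+'.pkl','wb')); print(c['C'].round(3),get_state()['eef_pos'].round(4))
E
python3 s.py w1
```

```text
[ 0.574 -0.059  0.491] [ 0.5751 -0.1393  0.3695]
```

Request:
jog_arm:
  deltas: "0 1 0 0 0 0;0 1 0 0 0 0;0 1 0 0 0 0;0 1 0 0 0 0;0 1 0 0 0 0;0 1 0 0 0 0;0 1 0 0 0 0;0 1 0 0 0 0;0 1 0 0 0 0;0 1 0 0 0 0;0 0 0 0 0 0;0 0 0 0 0 0;0 0 0 0 0 0"

```text
time: 3.22
eef_pos: [0.575, 0.0594, 0.3703]
tcp_rot: [0.707, 0.707, -0.0, 0.0]
contact_force: [0.3, -1.4, -0.0]
opening: 1.003
finger_force: 0.0
```

```bash
python3 s.py w2
```

```text
[0.574 0.139 0.492] [0.5751 0.0594 0.3703]
```

View pics/w1.png

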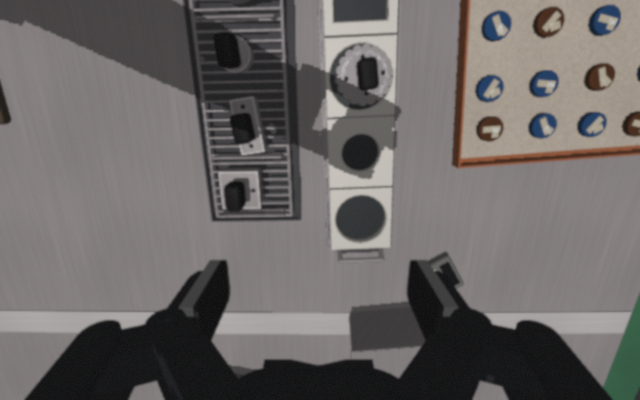

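View pics/w2.png

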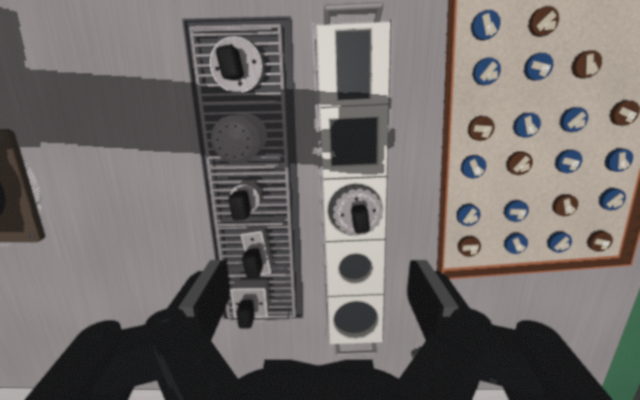

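Both wrist views show all the items clearly. In w1 (w2) the heads are at square 235,196 (245,313), finger 244,128 (252,263), small round 227,50 (240,205) and large round (230,62). The pockets run down the column at u≈355.

```bash
cat > t.py <<'E'
from m import *; import pickle
w1,w2=[pickle.load(open(f,'rb')) for f in('w1.pkl','w2.pkl')]; sd=grab('side'); sc=grab('scene')
def near(c,uv,lo,hi,amin=60,r=28):
    x,y=map(int,uv); b=blobs(c,lo,hi,(max(x-r,0),max(y-r,0),x+r,y+r),amin)
    return min(b,key=lambda q:np.hypot(*(q[0]-uv)))[0]
H={'square':[(w1,(235,196)),(sd,(310,297)),(sc,(237,162))],
 'finger':[(w1,(244,128)),(w2,(252,263)),(sd,(299,254))],
 'small':[(w1,(227,50)),(w2,(240,205)),(sd,(274,222))],
 'large':[(w2,(232,62)),(sd,(244,165)),(sc,(388,179))],
 'fluted':[(w1,(368,72)),(w2,(360,218)),(sd,(361,207)),(sc,(288,230))]}
P={}
for k,v in H.items():
    uv=[near(c,u,0,35) for c,u in v]; p=tri([c for c,_ in v],uv); P[k]=p
    print(k,p.round(4),'res px',[ (proj(c,p)[0]-u).round(1).tolist() for (c,_),u in zip(v,uv)])
for k,v in {'Plarge':[(w1,(360,217)),(w2,(355,319))],'Psmall':[(w1,(360,152)),(w2,(355,267))],'Psq':[(w2,(355,141))],'Pfing':[(w2,(353,64))]}.items():
    uv=[near(c,u,25,95,60,40) for c,u in v]
    print(k,uv,[plane(c,u,.011)[0].round(4) for (c,_),u in zip(v,uv)], tri([c for c,_ in v],uv).round(4) if len(v)>1 else '')
def tile(c,xy,z,s=.00035,n=200):
    ii,jj=np.meshgrid(np.arange(n),np.arange(n)); X=xy[0]+(ii-n/2)*s; Y=xy[1]-(jj-n/2)*s
    uv=proj(c,np.dstack([X,Y,np.full_like(X,z)])).astype('f4').reshape(n,n,2)
    t=cv2.remap(c['color'],uv[...,0],uv[...,1],cv2.INTER_CUBIC); t[n//2,::8]=(0,0,255); t[::8,n//2]=(0,0,255); return t
if __name__=='__main__':
    top=np.hstack([tile(w1,P['square'],.052,.0005),tile(w1,P['finger'],.052,.0005),tile(w1,P['small'],.052,.0005),tile(w2,P['large'],.052,.0005)])
    bot=np.hstack([tile(w2,p,.025,.0006) for p in [(.642,-.243),(.638,-.136),(.629,.078),(.625,.185)]])
    cv2.imwrite('pics/tiles.png',np.vstack([top,bot]))
E
python3 t.py
```

```text
square [ 0.4582 -0.1892  0.0774] res px [[0.0, -0.7], [-0.1, 0.1], [-0.4, -0.1]]
finger [ 0.4754 -0.097   0.078 ] res px [[0.5, 0.7], [-0.0, -0.3], [-0.4, -0.2]]
small [ 0.4639 -0.0053  0.0781] res px [[1.3, 0.3], [-0.7, 0.1], [-0.3, -0.1]]
large [0.4685 0.1794 0.0772] res px [[-2.5, -2.5], [0.7, -0.3], [-1.2, 0.5]]
fluted [ 0.6365 -0.0303  0.065 ] res px [[-0.0, -0.7], [0.4, -0.0], [-0.3, 0.1], [-0.5, -0.0]]
Plarge [array([360.2, 217.9]), array([355.3, 318.4])] [array([ 0.6435, -0.2492,  0.011 ]), array([ 0.6435, -0.2532,  0.011 ])] [ 0.6421 -0.2454  0.0206]
Psmall [array([359.7, 152. ]), array([354.9, 267.2])] [array([ 0.638 , -0.1399,  0.011 ]), array([ 0.6387, -0.1445,  0.011 ])] [ 0.6369 -0.1381  0.0218]
Psq [array([354.3, 141.3])] [array([0.6298, 0.0745, 0.011 ])] 
Pfing [array([353.2,  65. ])] [array([0.6244, 0.1825, 0.011 ])]
```

View pics/tiles.png

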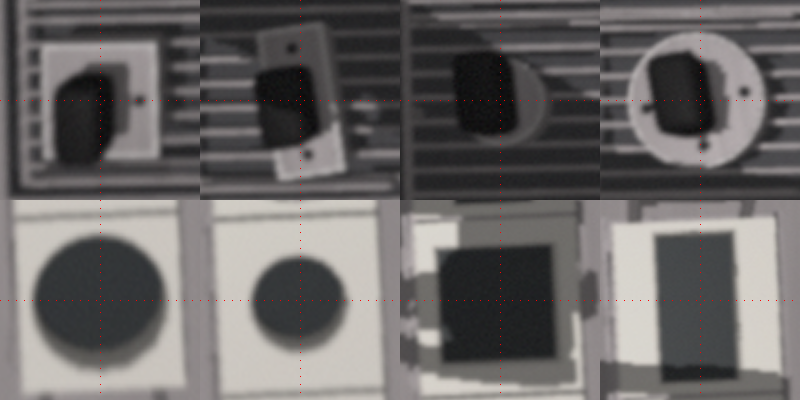

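Checks pass: heads triangulate at z≈0.078 (22+56 mm) and the fluted one at 0.065 (expected 0.067). The tile pockets measure 80, 56, 71 and 50×89 mm across. All four agree on one row centred at (0.632, -0.032) with yaw 0.043. The shells measure about 58 mm square, and the finger is yawed about 0.14. I'm picking the large round first.

Request:
jog_arm:
  deltas: "-0.89 1 -1 0 0 0.22;-0.89 1 -1 0 0 0.22;-0.89 1 -1 0 0 0.22;-0.89 1 -1 0 0 0.22;-0.89 1 -1 0 0 0.22;-0.89 1 -1 0 0 0.22;0 0 -1 0 0 0;0 0 -1 0 0 0;0 0 -1 0 0 0;0 0 -1 0 0 0;0 0 -1 0 0 0;0 0 -1 0 0 0;0 0 -1 0 0 0;0 0 -1 0 0 0;0 0 -0.5 0 0 0;0 0 0 0 0 0;0 0 0 0 0 0;0 0 0 0 0 0"
  gripper: 0.75

```text
time: 5.62
eef_pos: [0.4689, 0.1802, 0.0813]
tcp_rot: [0.659, 0.752, 0.001, 0.001]
contact_force: [0.5, 0.3, -0.4]
opening: 0.747
finger_force: 0.0
```

Request:
jog_arm:
  deltas: "0 0 0 0 0 0;0 0 0 0 0 0;0 0 0 0 0 0;0 0 0 0 0 0;0 0 0 0 0 0;0 0 0 0 0 0;0 0 0 0 0 0"
  gripper: 0
  squeeze: 50

```text
time: 6.5
eef_pos: [0.4683, 0.1802, 0.0806]
tcp_rot: [0.659, 0.752, 0.0, 0.0]
contact_force: [-1.5, 0.7, 2.8]
opening: 0.275
finger_force: 49.4
```

```bash
python3 -c "
from h import *
c=grab('side','g1.png');a=c['color'][80:280,160:400];cv2.imwrite('pics/g1.png',cv2.resize(a,None,fx=3,fy=3))
print(get_state()['eef_pos'],get_state()['opening'])"
```

```text
[0.46832215 0.18015195 0.08058029] 0.27720109400077775
```

View pics/g1.png

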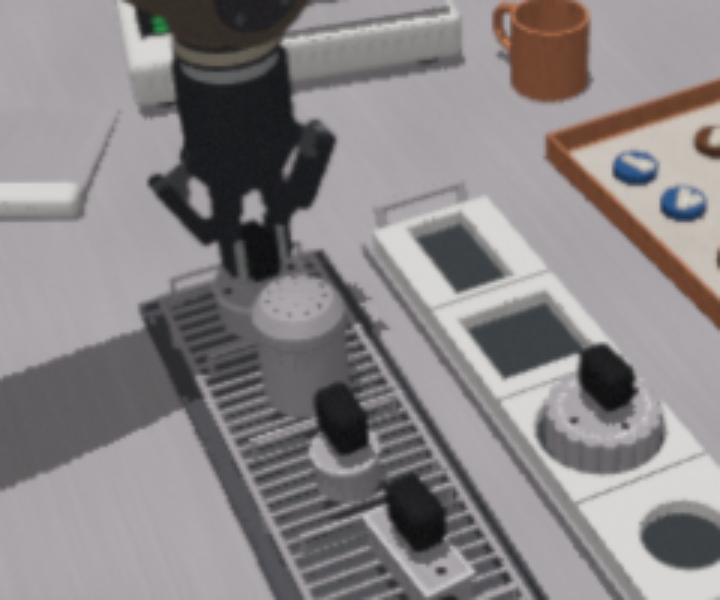

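The gripper has closed on the head at 23.5 mm opening, and the dredger is undisturbed. Lifting and carrying to the large pocket.

Request:
jog_arm:
  deltas: "0 0 0.5 0 0 0;0 0 1 0 0 0;0 0 1 0 0 0;0 0 1 0 0 0;0 0 1 0 0 0;0 0 1 0 0 0;0 0 1 0 0 0;0 0 0.5 0 0 0;0.394 -0.967 0 0 0 -0.04;0.394 -0.967 0 0 0 -0.04;0.394 -0.967 0 0 0 -0.04;0.394 -0.967 0 0 0 -0.04;0.394 -0.967 0 0 0 -0.04;0.394 -0.967 0 0 0 -0.04;0.394 -0.967 0 0 0 -0.04;0.394 -0.967 0 0 0 -0.04;0.394 -0.967 0 0 0 -0.04;0.394 -0.967 0 0 0 -0.04;0.394 -0.967 0 0 0 -0.04;0.394 -0.967 0 0 0 -0.04"

```text
time: 9.05
eef_pos: [0.5633, -0.0534, 0.2203]
tcp_rot: [0.677, 0.736, 0.0, -0.0]
contact_force: [-0.0, 0.1, -1.9]
opening: 0.274
finger_force: 49.0
```

Request:
jog_arm:
  deltas: "0.394 -0.967 0 0 0 -0.04;0.394 -0.967 0 0 0 -0.04;0.394 -0.967 0 0 0 -0.04;0.394 -0.967 0 0 0 -0.04;0.394 -0.967 0 0 0 -0.04;0.394 -0.967 0 0 0 -0.04;0.394 -0.967 0 0 0 -0.04;0.394 -0.967 0 0 0 -0.04;0.394 -0.967 0 0 0 -0.04;0.394 -0.967 0 0 0 -0.04;0 0 -1 0 0 0;0 0 -1 0 0 0;0 0 -1 0 0 0;0 0 -1 0 0 0;0 0 -1 0 0 0;0 0 0 0 0 0;0 0 0 0 0 0;0 0 0 0 0 0"

```text
time: 11.3
eef_pos: [0.6424, -0.2459, 0.1219]
tcp_rot: [0.691, 0.722, 0.0, 0.001]
contact_force: [0.3, 0.7, -2.2]
opening: 0.273
finger_force: 49.0
```

```bash
python3 -c "
from h import *
c=grab('side');a=c['color'][180:380,340:580];cv2.imwrite('pics/g2.png',cv2.resize(a,None,fx=3,fy=3))
s=get_state();print(s['eef_pos'],s['opening'],s['contact_force'])"
```

```text
[ 0.64227687 -0.24588626  0.12181527] 0.2717461578269192 [-0.03898385 -0.82710941 -2.36678936]
```

View pics/g2.png

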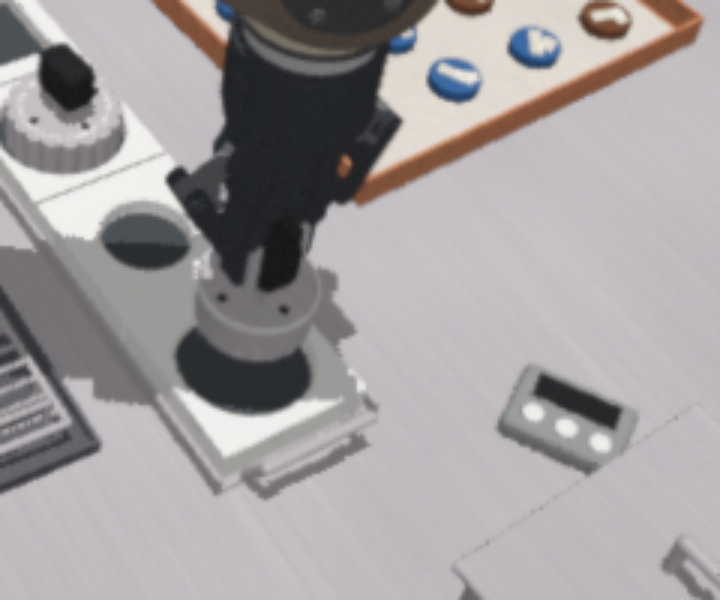

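The large round hangs centred above its pocket, so I'm lowering it to the floor and releasing.

Request:
jog_arm:
  deltas: "0 0 -1 0 0 0;0 0 -1 0 0 0;0 0 -0.3 0 0 0;0 0 -0.2 0 0 0;0 0 0 0 0 0;0 0 0 0 0 0"

```text
time: 12.1
eef_pos: [0.6421, -0.2457, 0.0708]
tcp_rot: [0.691, 0.722, 0.0, 0.001]
contact_force: [1.1, -0.0, -2.4]
opening: 0.269
finger_force: 49.1
```

Request:
jog_arm:
  deltas: "0 0 0 0 0 0;0 0 0 0 0 0;0 0 0 0 0 0;0 0 0 0 0 0;0 0 0.5 0 0 0;0 0 1 0 0 0;0 0 1 0 0 0;0 0 1 0 0 0;0 0 1 0 0 0;0 0 1 0 0 0;0 0 0 0 0 0"
  gripper: 0.7

```text
time: 13.48
eef_pos: [0.6427, -0.2461, 0.1835]
tcp_rot: [0.691, 0.723, 0.001, 0.002]
contact_force: [-0.3, 0.2, 0.3]
opening: 0.701
finger_force: 0.0
```

```bash
cat > chk.py <<'E'
from m import *; import sys
a,b=grab('side'),grab('scene')
T={'large':(.6415,-.2454),'small':(.6369,-.1385),'sq':(.6277,.0753),'finger':(.6231,.1822)}
for k in sys.argv[1:]:
    P=np.r_[T[k],.067]; uv=[]
    for c in(a,b):
        g=proj(c,P)[0]; x,y=map(int,g); r=18
        bl=blobs(c,0,35,(x-r,y-r,x+r,y+r),50); uv.append(min(bl,key=lambda q:np.hypot(*(q[0]-g)))[0])
    p=tri([a,b],uv); print(k,p.round(4),'off',(p-P).round(4),[(proj(c,p)[0]-u).round(1) for c,u in zip((a,b),uv)])
print(get_state()['eef_pos'],get_state()['opening'])
E
python3 chk.py large
```

```text
large [ 0.6422 -0.2443  0.066 ] off [ 0.0007  0.0011 -0.001 ] [array([-0.5, -0.2]), array([-0.3,  0.2])]
[ 0.64137032 -0.24534341  0.18015658] 0.6979627102820412
```

The large round is seated within about 1 mm. Next is the square.

Request:
jog_arm:
  deltas: "-0.917 0.281 0 0 0 -0.024;-0.917 0.281 0 0 0 -0.024;-0.917 0.281 0 0 0 -0.024;-0.917 0.281 0 0 0 -0.024;-0.917 0.281 0 0 0 -0.024;-0.917 0.281 0 0 0 -0.024;-0.917 0.281 0 0 0 -0.024;-0.917 0.281 0 0 0 -0.024;-0.917 0.281 0 0 0 -0.024;-0.917 0.281 0 0 0 -0.024;0 0 0 0 0 0;0 0 -1 0 0 0;0 0 -1 0 0 0;0 0 -1 0 0 0;0 0 -1 0 0 0;0 0 -1 0 0 0;0 0 0 0 0 0;0 0 0 0 0 0"

```text
time: 15.82
eef_pos: [0.4588, -0.1896, 0.0807]
tcp_rot: [0.7, 0.714, 0.0, 0.0]
contact_force: [-0.1, 0.6, 0.0]
opening: 0.701
finger_force: 0.0
```

Request:
jog_arm:
  deltas: "0 0 0 0 0 0;0 0 0 0 0 0;0 0 0 0 0 0;0 0 0 0 0 0;0 0 0 0 0 0;0 0 0 0 0 0;0 0 0 0 0 0"
  gripper: 0

```text
time: 16.7
eef_pos: [0.4586, -0.1896, 0.0812]
tcp_rot: [0.7, 0.714, 0.0, 0.001]
contact_force: [-2.1, 0.8, 6.3]
opening: 0.275
finger_force: 50.0
```

Request:
jog_arm:
  deltas: "0 0 0.5 0 0 0;0 0 1 0 0 0;0 0 1 0 0 0;0 0 1 0 0 0;0 0 1 0 0 0;0 0 1 0 0 0;0 0 1 0 0 0;0 0 0.5 0 0 0;0.605 0.945 0 0 0 0.017;0.605 0.945 0 0 0 0.017;0.605 0.945 0 0 0 0.017;0.605 0.945 0 0 0 0.017;0.605 0.945 0 0 0 0.017;0.605 0.945 0 0 0 0.017;0.605 0.945 0 0 0 0.017;0.605 0.945 0 0 0 0.017;0.605 0.945 0 0 0 0.017;0.605 0.945 0 0 0 0.017;0.605 0.945 0 0 0 0.017;0.605 0.945 0 0 0 0.017"

```text
time: 19.2
eef_pos: [0.604, 0.0387, 0.22]
tcp_rot: [0.693, 0.721, -0.0, -0.0]
contact_force: [-0.2, -0.5, -2.7]
opening: 0.275
finger_force: 49.6
```

Request:
jog_arm:
  deltas: "0.605 0.945 0 0 0 0.017;0.605 0.945 0 0 0 0.017;0 0 -1 0 0 0;0 0 -1 0 0 0;0 0 -1 0 0 0;0 0 -1 0 0 0;0 0 -1 0 0 0;0 0 0 0 0 0;0 0 0 0 0 0"

```text
time: 20.32
eef_pos: [0.6281, 0.0753, 0.1209]
tcp_rot: [0.691, 0.722, 0.0, 0.0]
contact_force: [0.2, 0.5, -2.9]
opening: 0.271
finger_force: 49.4
```

```bash
python3 -c "
from h import *
c=grab('side');d=grab('scene');a=cv2.resize(c['color'][110:240,260:390],None,fx=3,fy=3);b=cv2.resize(d['color'][170:300,270:400],None,fx=3,fy=3);cv2.imwrite('pics/g3.png',np.hstack([a,b]))
s=get_state();print(s['eef_pos'],s['opening'],s['contact_force'])"
```

```text
[0.62847419 0.07532793 0.12170308] 0.27324920113427653 [ 0.16295084  0.07719271 -2.30993251]
```

View pics/g3.png

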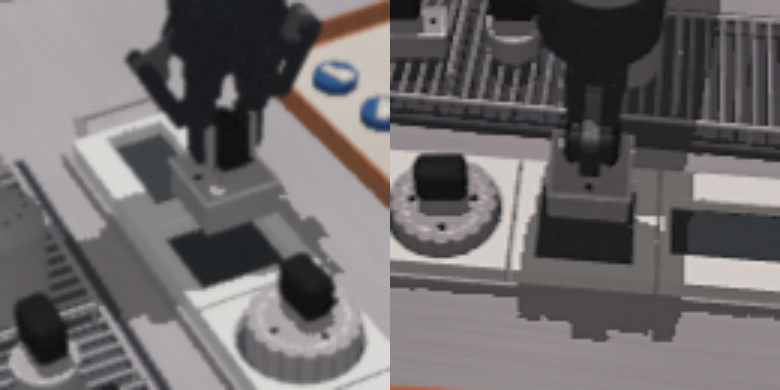

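The square is aligned with its pocket in both views. Lower and release.

Request:
jog_arm:
  deltas: "0 0 -1 0 0 0;0 0 -1 0 0 0;0 0 -0.3 0 0 0;0 0 -0.2 0 0 0;0 0 0 0 0 0;0 0 0 0 0 0"

```text
time: 21.18
eef_pos: [0.628, 0.0753, 0.0705]
tcp_rot: [0.691, 0.722, 0.0, 0.0]
contact_force: [0.1, -0.6, -2.5]
opening: 0.274
finger_force: 49.6
```

Request:
jog_arm:
  deltas: "0 0 0 0 0 0;0 0 0 0 0 0;0 0 0 0 0 0;0 0 0 0 0 0;0 0 0.5 0 0 0;0 0 1 0 0 0;0 0 1 0 0 0;0 0 1 0 0 0;0 0 1 0 0 0;0 0 1 0 0 0;0 0 0 0 0 0"
  gripper: 0.7

```text
time: 22.55
eef_pos: [0.6289, 0.0753, 0.1832]
tcp_rot: [0.691, 0.722, 0.002, 0.002]
contact_force: [-0.1, 0.3, 1.1]
opening: 0.698
finger_force: 0.0
```

```bash
python3 chk.py large sq
```

```text
large [ 0.6421 -0.2445  0.0653] off [ 0.0006  0.0009 -0.0017] [array([-0.3, -0.1]), array([-0.2,  0.1])]
sq [0.628  0.0759 0.066 ] off [ 0.0003  0.0006 -0.001 ] [array([-0.3, -0.2]), array([-0.3,  0.3])]
[0.6273417  0.07535219 0.18017739] 0.6983025845685013
```

The square is seated. Next is the finger cutter.

Request:
jog_arm:
  deltas: "-0.844 -0.96 0 0 0 0.107;-0.844 -0.96 0 0 0 0.107;-0.844 -0.96 0 0 0 0.107;-0.844 -0.96 0 0 0 0.107;-0.844 -0.96 0 0 0 0.107;-0.844 -0.96 0 0 0 0.107;-0.844 -0.96 0 0 0 0.107;-0.844 -0.96 0 0 0 0.107;-0.844 -0.96 0 0 0 0.107;0 0 0 0 0 0;0 0 -1 0 0 0;0 0 -1 0 0 0;0 0 -1 0 0 0;0 0 -1 0 0 0;0 0 -1 0 0 0;0 0 0 0 0 0;0 0 0 0 0 0"

```text
time: 24.78
eef_pos: [0.4761, -0.0972, 0.0806]
tcp_rot: [0.656, 0.755, 0.0, 0.0]
contact_force: [-0.2, 0.1, 0.6]
opening: 0.699
finger_force: 0.0
```

Request:
jog_arm:
  deltas: "0 0 0 0 0 0;0 0 0 0 0 0;0 0 0 0 0 0;0 0 0 0 0 0;0 0 0 0 0 0;0 0 0 0 0 0;0 0 0 0 0 0"
  gripper: 0

```text
time: 25.65
eef_pos: [0.4763, -0.0977, 0.0812]
tcp_rot: [0.656, 0.755, 0.0, 0.001]
contact_force: [-0.4, 0.4, 6.3]
opening: 0.273
finger_force: 50.4
```

Request:
jog_arm:
  deltas: "0 0 0.5 0 0 0;0 0 1 0 0 0;0 0 1 0 0 0;0 0 1 0 0 0;0 0 1 0 0 0;0 0 1 0 0 0;0 0 1 0 0 0;0 0 0.5 0 0 0;0.526 0.999 0 0 0 -0.069;0.526 0.999 0 0 0 -0.069;0.526 0.999 0 0 0 -0.069;0.526 0.999 0 0 0 -0.069;0.526 0.999 0 0 0 -0.069;0.526 0.999 0 0 0 -0.069;0.526 0.999 0 0 0 -0.069;0.526 0.999 0 0 0 -0.069;0.526 0.999 0 0 0 -0.069;0.526 0.999 0 0 0 -0.069;0.526 0.999 0 0 0 -0.069;0.526 0.999 0 0 0 -0.069"

```text
time: 28.15
eef_pos: [0.6015, 0.1429, 0.219]
tcp_rot: [0.687, 0.727, -0.001, -0.001]
contact_force: [0.8, 1.1, -2.8]
opening: 0.271
finger_force: 49.6
```

Request:
jog_arm:
  deltas: "0.526 0.999 0 0 0 -0.069;0.526 0.999 0 0 0 -0.069;0 0 -1 0 0 0;0 0 -1 0 0 0;0 0 -1 0 0 0;0 0 -1 0 0 0;0 0 -1 0 0 0;0 0 0 0 0 0;0 0 0 0 0 0"

```text
time: 29.28
eef_pos: [0.6235, 0.1823, 0.1209]
tcp_rot: [0.692, 0.722, 0.0, 0.0]
contact_force: [0.8, -1.2, -1.7]
opening: 0.271
finger_force: 49.4
```

```bash
python3 -c "
from h import *
c=grab('side');d=grab('scene');a=cv2.resize(c['color'][90:220,240:370],None,fx=3,fy=3);b=cv2.resize(d['color'][170:300,310:440],None,fx=3,fy=3);cv2.imwrite('pics/g4.png',np.hstack([a,b]))
s=get_state();print(s['eef_pos'],s['opening'],s['contact_force'])"
```

```text
[0.62382857 0.18241686 0.12173228] 0.2739083228070125 [-0.67817641  1.00077733 -0.90325593]
```

View pics/g4.png

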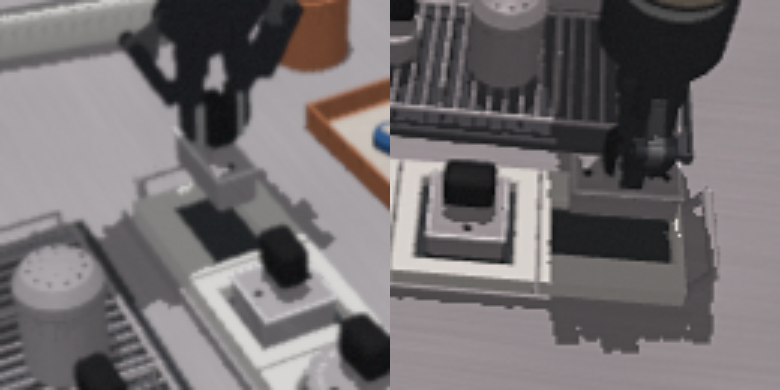

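The finger cutter is square to its pocket, and the rightward shift in the scene view is perspective from its height. The square sits flat. Lower and release.

Request:
jog_arm:
  deltas: "0 0 -1 0 0 0;0 0 -1 0 0 0;0 0 -0.3 0 0 0;0 0 -0.2 0 0 0;0 0 0 0 0 0;0 0 0 0 0 0"

```text
time: 30.12
eef_pos: [0.6233, 0.1823, 0.0705]
tcp_rot: [0.692, 0.722, 0.001, 0.0]
contact_force: [-0.8, -0.4, -1.5]
opening: 0.269
finger_force: 49.6
```

Request:
jog_arm:
  deltas: "0 0 0 0 0 0;0 0 0 0 0 0;0 0 0 0 0 0;0 0 0 0 0 0;0 0 0.5 0 0 0;0 0 1 0 0 0;0 0 1 0 0 0;0 0 1 0 0 0;0 0 1 0 0 0;0 0 1 0 0 0;0 0 0 0 0 0"
  gripper: 0.7

```text
time: 31.5
eef_pos: [0.6242, 0.1825, 0.1833]
tcp_rot: [0.692, 0.722, 0.002, 0.002]
contact_force: [-0.2, 0.6, -0.4]
opening: 0.7
finger_force: 0.0
```

```bash
python3 chk.py sq finger
```

```text
sq [0.6304 0.0778 0.0614] off [ 0.0027  0.0025 -0.0056] [array([0.5, 0.3]), array([ 0.5, -0.4])]
finger [0.6234 0.1843 0.0656] off [ 0.0003  0.0021 -0.0014] [array([-0.3, -0.2]), array([-0.3,  0.3])]
[0.62268784 0.18223884 0.18012779] 0.7020307716285147
```

Request:
jog_arm:
  deltas: "-0.795 -0.939 0 0 0 0.01;-0.795 -0.939 0 0 0 0.01;-0.795 -0.939 0 0 0 0.01;-0.795 -0.939 0 0 0 0.01;-0.795 -0.939 0 0 0 0.01;-0.795 -0.939 0 0 0 0.01;-0.795 -0.939 0 0 0 0.01;-0.795 -0.939 0 0 0 0.01;-0.795 -0.939 0 0 0 0.01;-0.795 -0.939 0 0 0 0.01;0 0 0 0 0 0;0 0 -1 0 0 0;0 0 -1 0 0 0;0 0 -1 0 0 0;0 0 -1 0 0 0;0 0 -1 0 0 0;0 0 0 0 0 0;0 0 0 0 0 0"

```text
time: 33.85
eef_pos: [0.4644, -0.0053, 0.0807]
tcp_rot: [0.688, 0.726, 0.0, 0.0]
contact_force: [0.2, -0.4, 0.5]
opening: 0.699
finger_force: 0.0
```

Request:
jog_arm:
  deltas: "0 0 0 0 0 0;0 0 0 0 0 0;0 0 0 0 0 0;0 0 0 0 0 0;0 0 0 0 0 0;0 0 0 0 0 0;0 0 0 0 0 0"
  gripper: 0

```text
time: 34.72
eef_pos: [0.4646, -0.0056, 0.0813]
tcp_rot: [0.688, 0.726, 0.0, 0.001]
contact_force: [0.6, 0.7, 5.8]
opening: 0.276
finger_force: 49.0
```

Request:
jog_arm:
  deltas: "0 0 0.5 0 0 0;0 0 1 0 0 0;0 0 1 0 0 0;0 0 1 0 0 0;0 0 1 0 0 0;0 0 1 0 0 0;0 0 1 0 0 0;0 0 0.5 0 0 0;0.96 -0.738 0 0 0 0;0.96 -0.738 0 0 0 0;0.96 -0.738 0 0 0 0;0.96 -0.738 0 0 0 0;0.96 -0.738 0 0 0 0;0.96 -0.738 0 0 0 0;0.96 -0.738 0 0 0 0;0.96 -0.738 0 0 0 0;0.96 -0.738 0 0 0 0;0 0 0 0 0 0"

```text
time: 36.98
eef_pos: [0.6368, -0.1391, 0.2189]
tcp_rot: [0.688, 0.725, -0.0, -0.001]
contact_force: [0.5, 0.1, -1.7]
opening: 0.275
finger_force: 48.6
```

Request:
jog_arm:
  deltas: "0 0 -1 0 0 0;0 0 -1 0 0 0;0 0 -1 0 0 0;0 0 -1 0 0 0;0 0 -1 0 0 0;0 0 0 0 0 0;0 0 0 0 0 0"

```text
time: 37.85
eef_pos: [0.6372, -0.1386, 0.1209]
tcp_rot: [0.688, 0.726, 0.0, 0.001]
contact_force: [0.1, -0.0, -1.9]
opening: 0.274
finger_force: 48.6
```

```bash
python3 -c "
from h import *
c=grab('side');d=grab('scene');a=cv2.resize(c['color'][170:300,310:440],None,fx=3,fy=3);b=cv2.resize(d['color'][170:300,180:310],None,fx=3,fy=3);cv2.imwrite('pics/g5.png',np.hstack([a,b]))
s=get_state();print(s['eef_pos'],s['opening'],s['contact_force'])"
```

```text
[ 0.63759272 -0.13872337  0.12173889] 0.27719669675954794 [ 0.9608111  -0.40898874 -1.80473465]
```

View pics/g5.png

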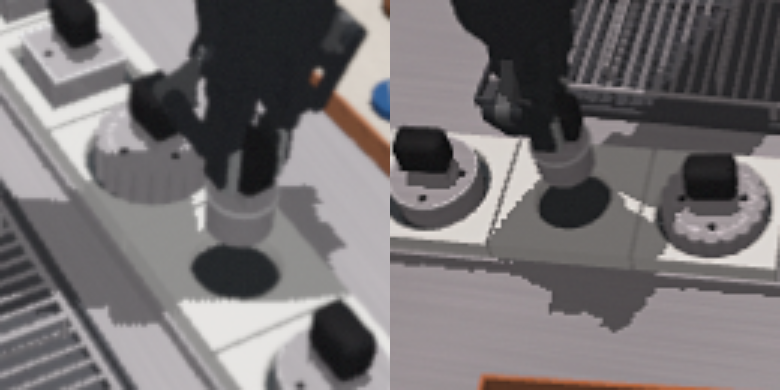

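The small round is centred over its pocket, with both neighbours seated. Lower, release, then retreat up.

Request:
jog_arm:
  deltas: "0 0 -1 0 0 0;0 0 -1 0 0 0;0 0 -0.3 0 0 0;0 0 -0.2 0 0 0;0 0 0 0 0 0;0 0 0 0 0 0"

```text
time: 38.7
eef_pos: [0.6371, -0.1385, 0.0705]
tcp_rot: [0.688, 0.726, 0.0, 0.001]
contact_force: [-0.4, -0.8, -2.4]
opening: 0.275
finger_force: 48.7
```

Request:
jog_arm:
  deltas: "0 0 0 0 0 0;0 0 0 0 0 0;0 0 0 0 0 0;0 0 0 0 0 0;0 0 0.5 0 0 0;0 0 1 0 0 0;0 0 1 0 0 0;0 0 1 0 0 0;0 0 1 0 0 0;0 0 1 0 0 0;0 0 1 0 0 0;0 0 1 0 0 0;-0.5 0 1 0 0 0;-0.5 0 1 0 0 0;-0.5 0 1 0 0 0;-0.5 0 1 0 0 0;-0.5 0 1 0 0 0;0 0 0 0 0 0;0 0 0 0 0 0"
  gripper: 0.7

```text
time: 41.08
eef_pos: [0.5865, -0.1383, 0.3198]
tcp_rot: [0.688, 0.726, -0.0, -0.0]
contact_force: [-1.0, 1.0, -0.2]
opening: 0.703
finger_force: 0.0
```

```bash
python3 chk.py large small sq finger; python3 -c "
from h import *
c=grab('side');d=grab('scene');a=cv2.resize(c['color'][130:340,205:470],None,fx=1.5,fy=1.5);b=cv2.resize(d['color'][140:350,160:425],None,fx=1.5,fy=1.5);cv2.imwrite('pics/end.png',np.hstack([a,b]))"
```

```text
large [ 0.6417 -0.2447  0.0647] off [ 0.0002  0.0007 -0.0023] [array([-0.4, -0.1]), array([-0.3,  0.1])]
small [ 0.6371 -0.137   0.066 ] off [ 0.0002  0.0015 -0.001 ] [array([-0.2, -0.1]), array([-0.1,  0.1])]
sq [0.6283 0.0766 0.0646] off [ 0.0006  0.0013 -0.0024] [array([-0.2, -0.2]), array([-0.2,  0.2])]
finger [0.6234 0.1843 0.0645] off [ 0.0003  0.0021 -0.0025] [array([-0.3, -0.2]), array([-0.3,  0.3])]
[ 0.58644729 -0.13821521  0.31890862] 0.6969366878681696
```

View pics/end.png

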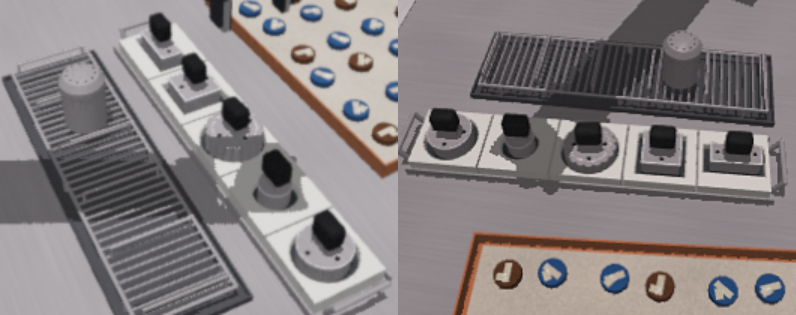

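The final views show all five cutters upright in their pockets. The dredger is alone on the draining rack and the gripper is clear.

```bash
python3 -c "
from plant import ctrl; print(ctrl.sign_off())"
```

```text
the job is handed in; nothing more can be done
None
```

All four cutters are standing in their own pockets, measured within about 2 mm of centre; the dredger and fluted cutter were left alone, and the job was handed in at about 41 s with no verdict returned.

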